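Chuck a router bit in its collet

ROBOT

A 6-joint arm with a two-finger parallel gripper is mounted at the origin on a cart in front of the work surface, level with it; the furniture and walls round the work are solid. World frame = base frame: x ahead of the robot, y to its left, z up, the work surface at z = 0. Lengths are in mm, angles in degrees, forces in N, time in s.
With the tool pointing down it reaches from about 275 to 825 mm from the base axis. Payload 4.9 kg.
Tool frame: the origin (TCP) lies at the very end of the fingers, on their centre line; the grasp point (between the pads) lies 19 mm behind it; z points along the fingers, y is the line along which they close (so a half turn about z gives the same grasp; the last joint's range is limited). The gripper opens to 85 mm and grips with 20 to 120 N. Pads are 22 mm wide; open, the fingers measure 114 mm over their backs; the gripper's body (76 mm by 85 mm) begins 54 mm behind the grasp point. The pads swing forward as they close: fully open they stand 13 mm farther back than shut.
Start: joints at [-78.908, 18.69, -11.035, 60.275, 0, 82.311], TCP at [177.091, -520.728, 231.281] pointing down, gripper open.
Joint ranges: [-152.03, 152.03], [-55.5, 102.48], [-74.3, 77.21], [-110.64, 120.58], [-84.22, 78.4], [-180, 180]. Speed limits (degrees/s): [147.25, 147.25, 180, 180, 180, 180].

INTERFACE

Orientations are given as [roll, pitch, yaw] about the fixed x, y, z axes, in that order (R = Rz(yaw) Ry(pitch) Rx(roll)).
In Python, from plant import bot, imaging gives the robot as it stands.
- The arm moves only by the shell command python3 -m pendant 'ROWS' [FORCE]. ROWS is JSON, a list of rows, each an object with "xyz": the shift along the tool's x, y, z in cm, a list of three; "yaw": the turn about the tool's z in rad; "gripper": the closure in counts, from 0 (fully open) to 255 (shut). In form: [{"xyz": [dx, dy, dz], "yaw": yaw, "gripper": gripper}, ...]. A call has 1 to 8 rows; each row shifts and turns the commanded pose from where the row before left it, along the tool's axes as they then stand; what a row does not reach is not made up. A row lasts 1/12 s, in which the tool goes at most 41.7 mm and 7.16 degrees, less where a joint would pass 70% of its speed; a pose out of reach is approached as far as the arm can. A call with a gripper value outside its range is refused whole. The fingers move at their own pace and stop on an object; FORCE is the grip in N (left out, the last holds). Time passes only in rows, so rows that do not move let the fingers close. It gives the time, the measured TCP pose, the force, the opening and the grip force at its end, in the units of the state.
- bot.state(): the state, without advancing time (a new reading comes with each control period).
- imaging.read_camera(name): name is "side" or "top" or "wrist"; returns a dict with "frame" (400x640x3 uint8, blue, green, red), "vertical_fov" (degrees; the focal length in pixels is half the picture's height over the tangent of half this angle, whatever the lens; pixels are square), "cx", "cy" (the principal point, pixels), "k1" (the pictures are not rectified: a ray, as slopes to the right and down, at radius r is drawn at 1 + k1 r^2 times it, then the intrinsics apply), "R" (3x3) and "t" (3): a world point X has camera coordinates R X + t; the wrist camera has in their place "hand_eye" (4x4, takes a point from camera to tool coordinates, whose origin is the TCP and whose axes are the flange's). Camera axes: x right, y down, z forward; pixel columns grow to the right and rows downward; lengths in mm; the calibration is good to about 2 mm. A picture is of the moment at which its call begins: read the wrist's pose just before it. There is no depth.
- bot.close_job(): hands the job in; it is judged then, once.
The state is a dict: "time": time; "qpos": joint angles; "joint_velocities": joint speeds; "tau": joint torques, N m; "position": TCP position; "tcp_rot": TCP orientation; "wrist_force": force on the tool from outside, world axes, zero at the start; "ft_torque": the same for the moment, N m; "finger_gap": finger opening in mm; "grasp_force": force on a finger pad.
Only numpy, scipy, OpenCV 4.12 (cv2) and the standard library are available. Lean on these libraries where they do the work, as an engineer would, in place of code of your own. Each camera call takes 0.05 s, during which the arm holds its last target. There are 200 camera calls.

TASK

Fit the red router bit into the router that stands nose up on the table: take it out of the wooden block, set its shank fully home in the open collet, then turn the round collet nut clockwise (seen from above) until the collet grips the bit firmly, without ramming the bit or overtightening the nut. Leave the blue bit in the block and everything else on the table where it is.

Things in the scene. Friction and masses are not known exactly. Their poses are not given: they have to be found in the camera images.
- red_bit: The router bit to fit: bright steel shank, diameter 12 mm, 58 mm long with a tapered foot (8 mm wide at the very end, 4 mm long), below a red round cutter head, diameter 20 mm and 24 mm tall; 82 mm long, about 0.11 kg. It stands upright, shank down, in one of the two holes of the wooden block. Origin: centre of the shank's foot; z points along the bit to the head, so the head spans z 58 to 82 mm.
- blue_bit: The other bit, to be left alone in the block: same lengths and head size, blue head, 8 mm shank. Origin: centre of the shank's foot, z to the head.
- bit_block: Fixed wooden block, 50 mm (its x) by 120 mm (its y) by 34 mm tall, origin under its centre. Two upright 13 mm holes, 30 mm deep, at y = -30 and +30 mm; the bits stand in them with their feet 4 mm above the table. Which bit is in which hole varies.
- router: Fixed router motor, nose up: base plate 90 by 90 by 12 mm, grey housing 66 mm wide up to 50 mm height, narrow steel neck 30 mm wide from 50 to 76 mm, round knurled nut (diameter 42 mm) from 77 to 103 mm. Origin: centre of the underside of its base plate; z up along the spindle. All heights above the table.
- bore_mouth (a point): Point on the spindle axis at the top, 103 mm above the table, level with the nut's top: mouth of the upright 14 mm bore for the shank (no chamfer).
- bore_floor (a point): Point on the spindle axis at the solid floor of the bore, 50 mm above the table. A bit that is fully home has its foot here, and its head then spans 5 to 29 mm above the nut's top.
- nut_middle (a point): Point on the spindle axis at half height of the round knurled nut (diameter 42 mm, 26 mm tall), 90 mm above the table. Grip the nut across from above, the bit's head between the fingers. Clockwise from above tightens; 0.4 to 1.2 rad of turn (different each time, not visible) bring the jaws to the shank. It stays where it is left.
- spindle: The fixed guiding parts of the bore, in the router: the neck (bore 14 mm) and the ring inside the nut's top. Same origin and axes as the router.
- collet: The collet inside the nut; three jaws close on the shank as the nut turns. Origin and axes as the router. The nut drags evenly, 0.26 N m while turning (halted, any part of it may remain, either sign). Past first touch the torque rises 0.04 N m, in 0.03 to 0.05 rad, per 10 N of jaw force (sum of three). A rise of 0.07 to 0.16 N m is a firm grip, over 0.24 N m overtightens.
- paint_pot: Small white open paint pot, 47 mm wide and 36 mm tall, loose bystander. Origin at the centre of its underside.
- eraser: Blue and white eraser, 23 by 45 by 14 mm, loose bystander. Origin at the centre of its underside.
There are look-alikes about, which are no part of the job. What is shaped like the red_bit but purple is not meant.

How it is judged (in metres and radians):
On the way, in this order (a step that is already met when the one before it is completed fails the run):
1. the red bit stands fully home in the bore while the collet is still loose (z of red_bit in the frame of bore_floor below 0.003 m and horizontal distance between red_bit and bore_floor below 0.004 m and angle between the z axis of red_bit and the z axis of spindle, either way round below 0.1 rad and contact force between red_bit and collet below 5 N), for 0.2 s.
2. the nut has been turned until the jaws grip the shank (contact force between red_bit and collet above 12 N), for 0.2 s.
At the end, for the whole second after the job is handed in: The red bit stands in the router, its foot within 3 mm of the bore's floor, centred within 4 mm and upright within 0.1 rad, at rest, and the collet's jaws press on its shank with more than 12 N in sum (z of red_bit in the frame of bore_floor below 0.003 m and horizontal distance between red_bit and bore_floor below 0.004 m and angle between the z axis of red_bit and the z axis of spindle, either way round below 0.1 rad and contact force between red_bit and collet above 12 N and linear speed of red_bit below 0.02 m/s); the robot touches nothing.
It fails at once if the bit is rammed against the spindle with over 45 N (contact force between red_bit and spindle above 45 N).
It fails at once if the nut is overtightened: jaws press on the shank with over 60 N in sum (contact force between red_bit and collet above 60 N).
It fails at once if the blue bit is moved by over 15 mm (distance of blue_bit from where it was at the start of the episode above 0.015 m).
It fails at once if a bystander is pushed by over 30 mm (distance of any of paint_pot, eraser from where it was at the start of the episode above 0.03 m).
It also fails if it takes over 67 s, if anything falls off the work surface, if the arm or the gripper's body presses on something with over 40 N, if the wrist force passes 120 N, or if a joint passes its speed limit or range.

## Working session

There is one attempt and no reset: what is moved stays moved. The work goes in short steps, Python scripts to look and compute and a shell command to move; the robot and the scene stay as the last step left them, time stands still between calls to the robot, and variables do not carry over. Pictures are saved under pics/ and viewed, at most 10 in all, crops included, and the job is handed in when it is done.

```bash
ls; mkdir -p pics; cat > h.py <<'E'
import numpy as np, cv2
from plant import bot, imaging
from scipy.spatial.transform import Rotation as Ro
def cam(name):
    s=bot.state(); c=imaging.read_camera(name)
    f=200/np.tan(np.radians(c["vertical_fov"])/2)
    c["K"]=np.array([[f,0,c["cx"]],[0,f,c["cy"]],[0,0,1.]]); c["d"]=np.array([c["k1"],0,0,0.])
    if "R" not in c:
        T=np.eye(4); T[:3,:3]=Ro.from_euler("xyz",s["tcp_rot"],degrees=True).as_matrix(); T[:3,3]=s["position"]
        W=np.linalg.inv(T@np.array(c["hand_eye"])); c["R"],c["t"]=W[:3,:3],W[:3,3]
    c["R"]=np.array(c["R"]); c["t"]=np.array(c["t"]); return c
def ray(c,u,v):
    # k1 model: drawn slope = (1+k1 r^2)*slope
    p=cv2.undistortPoints(np.array([[[u,v]]],float),c["K"],c["d"]).ravel()
    return -c["R"].T@c["t"], c["R"].T@np.array([p[0],p[1],1])
def onz(c,u,v,z):
    o,d=ray(c,u,v); return o+d*(z-o[2])/d[2]
def proj(c,X):
    return cv2.projectPoints(np.array([X],float),cv2.Rodrigues(c["R"])[0],c["t"],c["K"],c["d"])[0].ravel()
E
python3 - <<'E'
from h import *
s=bot.state(); print(s)
for n in("top","side"):
    c=cam(n); cv2.imwrite(f"pics/{n}0.png",c["frame"]); print(n,c["vertical_fov"],c["k1"],-c["R"].T@c["t"],c["R"].tolist())
E
```

```text
pics
{'time': 0.0, 'qpos': array([-7.89066658e+01,  1.87317948e+01, -1.10920005e+01,  6.02750384e+01,
       -5.25630375e-04,  8.23117463e+01]), 'joint_velocities': array([ 0.02115416,  0.06045172, -0.03340147,  0.12834077, -0.00370979,
        0.13519511]), 'tau': array([-1.14834540e-03, -4.43391538e+01,  2.62442476e+01,  1.52919057e-02,
       -1.72927148e-04, -8.93523890e-06]), 'position': array([ 176.98110874, -520.12969623,  230.50552721]), 'tcp_rot': array([-1.79901984e+02, -1.27013529e-02,  1.87815776e+01]), 'wrist_force': array([ 0.87109717, -0.26731455, -0.38039885]), 'ft_torque': array([ 0.0220464 , -0.00256616, -0.02439702]), 'grasp_force': 0.0, 'finger_gap': 85.29337238137164}
top 44.109312821727286 -0.10996274298677579 [ 416.01730067   -7.10340986 1228.32317583] [[-0.01051241087028999, -0.999384578559718, -0.03346570415679311], [-0.9927047740802809, 0.014450503751344228, -0.11970135529538208], [0.12011128479836156, 0.03196321445581117, -0.9922457519111578]]
side 47.34591741238446 -0.03587586532202058 [ 545.75984537 -789.08389707  610.26091295] [[0.9984321975281628, -0.05203703489691834, -0.02062265594487103], [-0.04573617838244397, -0.5460171435959822, -0.8365246445181717], [0.03226993842654311, 0.8361563405837579, -0.5475410716791257]]
```

View pics/top0.png

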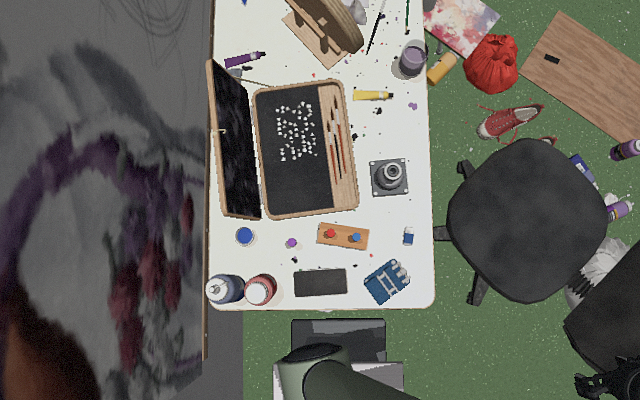

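View pics/side0.png

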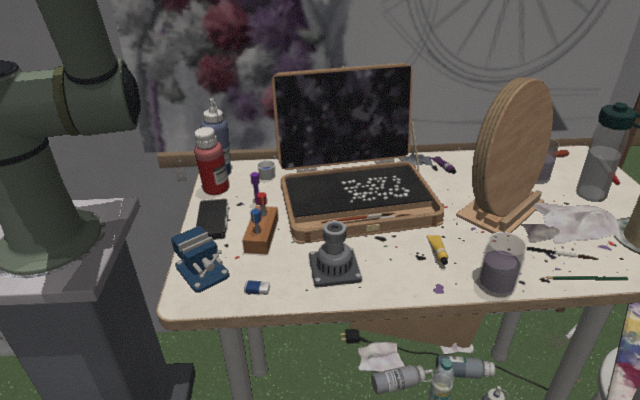

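Top picture: robot below, x up, y left. Candidates are a red head at (330,233) and a blue one at (356,238) in the wooden block, and a purple look-alike standing alone at (292,243). The red one fits because it has a red head and sits in the block. The router is at (390,177), the paint pot at (245,236) and the eraser at (408,236). In the side picture, red is at (261,199), purple at (255,180), blue at (256,215) and the nut at (334,237).

```bash
python3 - <<'E'
from h import *
T=cam("top");S=cam("side")
a=cv2.resize(T["frame"][150:260,270:425],None,fx=4,fy=4,interpolation=cv2.INTER_CUBIC)
b=cv2.resize(S["frame"][165:290,235:365],None,fx=4,fy=4,interpolation=cv2.INTER_CUBIC)[:440]
cv2.imwrite("pics/crop1.png",cv2.resize(np.hstack([a,b[:440,:520]]),None,fx=.69,fy=.69))
def blob(c,lo,hi,box):
    h=cv2.cvtColor(c["frame"],cv2.COLOR_BGR2HSV); m=cv2.inRange(h,lo,hi); 
    u0,v0,u1,v1=box; mm=np.zeros_like(m); mm[v0:v1,u0:u1]=m[v0:v1,u0:u1]
    n,l,st,ce=cv2.connectedComponentsWithStats(mm); i=1+np.argmax(st[1:,4]); return ce[i],st[i]
def tri(p,q):
    o1,d1=ray(T,*p);o2,d2=ray(S,*q); A=np.c_[d1,-d2]; k=np.linalg.lstsq(A,o2-o1,rcond=None)[0]
    return (o1+d1*k[0]+o2+d2*k[1])/2, np.linalg.norm(o1+d1*k[0]-o2-d2*k[1])
for n,lo,hi,bt,bs in(("red",(0,150,80),(6,255,255),(318,222,345,248),(245,188,275,210)),("blue",(100,120,60),(120,255,255),(345,228,370,250),(245,204,270,225))):
    p,s1=blob(T,lo,hi,bt);q,s2=blob(S,lo,hi,bs); print(n,p,s1,q,s2,tri(p,q), onz(T,*p,80))
# block corners (top view guesses), router
for uv in((390.5,177),): print(tri(uv,(334,237)))
for z,uv in((103,(392,174)),(12,(390,177))): print(z,onz(T,*uv,z))
for uv in((319,223),(369,229),(367,250),(316,244)): print(onz(T,*uv,34))
print(onz(T,245,236,36),onz(T,408,236,14),onz(T,292,243,70))
E
```

```text
red [330.20754717 232.58490566] [327 229   8   8  53] [260.54761905 196.64285714] [258 193   7  12  42] (array([465.72765206,  12.25054027,  79.21214722]), np.float64(0.5953191960076804)) [465.39829824  12.19890158  80.        ]
blue [355.89130435 236.60869565] [353 233   7   8  46] [256.17808219 214.78082192] [251 209   9  14  73] (array([457.53726957, -47.11180708,  75.40237559]), np.float64(4.149754020937639)) [455.32310775 -47.23113388  80.        ]
(array([ 601.20771647, -131.36892982,   76.2920561 ]), np.float64(13.445663275118235))
103 [ 597.21097084 -132.21979302  103.        ]
12 [ 604.38127347 -137.14546382   12.        ]
[490.90172557  39.84037912  34.        ]
[474.81392635 -80.78300537  34.        ]
[424.39841085 -74.97218944  34.        ]
[440.26299362  47.58373882  34.        ]
[461.22164892 220.09679601  36.        ] [ 457.28686422 -177.22665649   14.        ] [442.45518276 102.25588154  70.        ]
```

View pics/crop1.png

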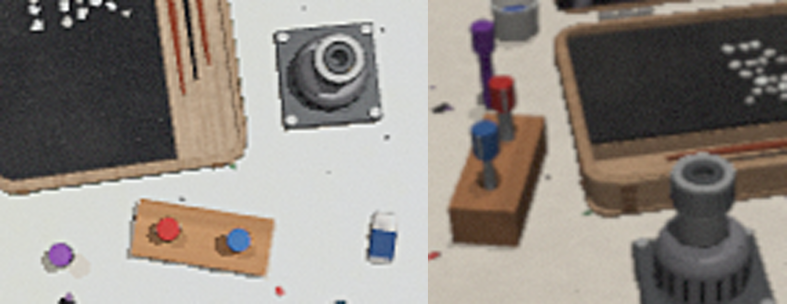

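The crop confirms it: the red-headed bit stands in the block next to the blue one, while the purple look-alike stands free. In the top picture the nut's mouth is near (392.8,171). I move above the red bit now.

```bash
R='{"xyz":[2.776,-2.573,0],"yaw":0,"gripper":0}'; 
python3 -m pendant '[{"xyz":[2.776,-2.573,0],"yaw":0,"gripper":0},{"xyz":[2.776,-2.573,0],"yaw":0,"gripper":0},{"xyz":[2.776,-2.573,0],"yaw":0,"gripper":0},{"xyz":[2.776,-2.573,0],"yaw":0,"gripper":0},{"xyz":[2.776,-2.573,0],"yaw":0,"gripper":0},{"xyz":[2.776,-2.573,0],"yaw":0,"gripper":0},{"xyz":[2.776,-2.573,0],"yaw":0,"gripper":0},{"xyz":[2.776,-2.573,0],"yaw":0,"gripper":0}]' 40
python3 -m pendant '[{"xyz":[2.776,-2.573,0],"yaw":0,"gripper":0},{"xyz":[2.776,-2.573,0],"yaw":0,"gripper":0},{"xyz":[2.776,-2.573,0],"yaw":0,"gripper":0},{"xyz":[2.776,-2.573,0],"yaw":0,"gripper":0},{"xyz":[2.776,-2.573,0],"yaw":0,"gripper":0},{"xyz":[2.776,-2.573,0],"yaw":0,"gripper":0},{"xyz":[2.776,-2.573,0],"yaw":0,"gripper":0},{"xyz":[2.776,-2.573,0],"yaw":0,"gripper":0}]'
python3 -m pendant '[{"xyz":[0,0,0],"yaw":-0.1236,"gripper":0},{"xyz":[0,0,0],"yaw":-0.1236,"gripper":0},{"xyz":[0,0,0],"yaw":-0.1236,"gripper":0},{"xyz":[0,0,0],"yaw":-0.1236,"gripper":0},{"xyz":[0,0,0],"yaw":-0.1236,"gripper":0},{"xyz":[0,0,0],"yaw":-0.1236,"gripper":0},{"xyz":[0,0,0],"yaw":-0.1236,"gripper":0},{"xyz":[0,0,0],"yaw":-0.1236,"gripper":0}]'
python3 -m pendant '[{"xyz":[0,0,0],"yaw":-0.1236,"gripper":0},{"xyz":[0,0,0],"yaw":0,"gripper":0},{"xyz":[0,0,0],"yaw":0,"gripper":0}]'
python3 - <<'E'
from h import *
c=cam("wrist"); print(bot.state()["qpos"].round(1), c["hand_eye"],c["vertical_fov"],c["k1"]); cv2.imwrite("pics/w1.png",c["frame"])
print(proj(c,[465,12,86]),proj(c,[456,-47,86]))
E
```

```text
time: 0.87
position: [321.5, -252.6, 231.3]
tcp_rot: [180.0, -0.0, 18.7]
wrist_force: [0.6, -0.1, 0.2]
finger_gap: 85.3
grasp_force: 0.0
time: 1.53
position: [465.5, 14.0, 231.3]
tcp_rot: [180.0, -0.0, 18.8]
wrist_force: [-0.1, -0.2, -0.1]
finger_gap: 85.4
grasp_force: 0.0
time: 2.2
position: [464.9, 12.1, 231.1]
tcp_rot: [-180.0, 0.0, 75.8]
wrist_force: [-0.1, 0.6, -0.1]
finger_gap: 85.4
grasp_force: 0.0
time: 2.45
position: [464.9, 12.0, 231.2]
tcp_rot: [-180.0, 0.0, 82.3]
wrist_force: [-0.5, 0.1, -0.8]
finger_gap: 85.1
grasp_force: 0.0
[ -7.6   9.7 -23.   57.3   0.   90. ] [[-1.04094539e-03 -9.51117963e-01 -3.08826062e-01  7.84265730e+01]
 [ 9.99999452e-01 -1.02449176e-03 -2.15436185e-04  7.12081862e-01]
 [-1.11484531e-04 -3.08826117e-01  9.51118508e-01 -1.43120261e+02]
 [ 0.00000000e+00  0.00000000e+00  0.00000000e+00  1.00000000e+00]] 68.72913843363023 -0.02874509560112237
[323.01894637 184.57475455] [322.1372313  237.76311491]
```

View pics/w1.png

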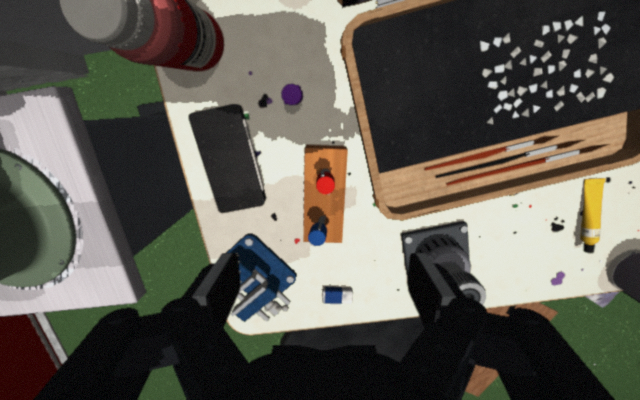

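The wrist picture shows the red head at (326,184), the blue one at (317,234) and the purple look-alike at (292,94), with the fingers straddling the bit along x. I measure the red head and the router from here and from the top view, by rim fits.

```bash
cat >> h.py <<'E'
def rblob(c,box=None,lo2=(0,130,60)):
    h=cv2.cvtColor(c["frame"],cv2.COLOR_BGR2HSV); m=cv2.inRange(h,lo2,(6,255,255))|cv2.inRange(h,(174,130,60),(180,255,255))
    if box: u0,v0,u1,v1=box; mm=np.zeros_like(m); mm[v0:v1,u0:u1]=m[v0:v1,u0:u1]; m=mm
    n,l,st,ce=cv2.connectedComponentsWithStats(m); i=1+np.argmax(st[1:,4]); 
    ys,xs=np.where(l==i); return (xs.min()+xs.max())/2,(ys.min()+ys.max())/2,st[i],ce[i]
E
python3 - <<'E'
from h import *
c=cam("wrist"); u,v,st,ce=rblob(c,(300,165,350,205)); print(st,ce,[onz(c,*ce,z).round(1) for z in(74,78,82,86)])
T=cam("top")
cv2.imwrite("pics/r1.png",np.hstack([cv2.resize(T["frame"][155:200,365:415],None,fx=8,fy=8,interpolation=cv2.INTER_CUBIC),cv2.resize(cam("side")["frame"][215:260,310:360],None,fx=8,fy=8,interpolation=cv2.INTER_CUBIC)]))
E
```

```text
[316 172  19  22 310] [325.17419355 183.67419355] [array([467. ,   9.4,  74. ]), array([467.1,  10.5,  78. ]), array([467.2,  11.6,  82. ]), array([467.3,  12.6,  86. ])]
```

View pics/r1.png

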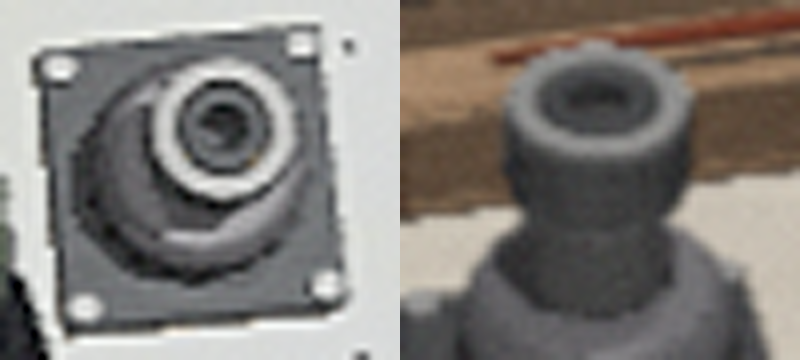

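The top crop shows the nut's rim centred at top pixel (392.3,170.3). The side crop has it at about (334.5,226.7). Now I descend over the bit and grip it.

```bash

python3 -m pendant '[{"xyz":[-0.1,0.2,2.8],"yaw":0,"gripper":0},{"xyz":[0,0,2.8],"yaw":0,"gripper":0},{"xyz":[0,0,2.8],"yaw":0,"gripper":0},{"xyz":[0,0,2.8],"yaw":0,"gripper":0},{"xyz":[0,0,2.5],"yaw":0,"gripper":0},{"xyz":[0,0,2.0],"yaw":0,"gripper":0},{"xyz":[0,0,1.3],"yaw":0,"gripper":0},{"xyz":[0,0,0],"yaw":0,"gripper":0}]' 40
python3 -m pendant '[{"xyz":[0,0,0],"yaw":0,"gripper":255},{"xyz":[0,0,0],"yaw":0,"gripper":255},{"xyz":[0,0,0],"yaw":0,"gripper":255},{"xyz":[0,0,0],"yaw":0,"gripper":255},{"xyz":[0,0,0],"yaw":0,"gripper":255},{"xyz":[0,0,0],"yaw":0,"gripper":255},{"xyz":[0,0,0],"yaw":0,"gripper":255},{"xyz":[0,0,0],"yaw":0,"gripper":255}]' 40
python3 - <<'E'
from h import *
T=cam("top");S=cam("side"); p=(392.3,170.3);q=(334.6,226.7)
o1,d1=ray(T,*p);o2,d2=ray(S,*q); k=np.linalg.lstsq(np.c_[d1,-d2],o2-o1,rcond=None)[0]
print(o1+d1*k[0],o2+d2*k[1], onz(T,*p,103),onz(S,*q,103))
E
```

```text
time: 3.32
position: [464.7, 11.0, 58.8]
tcp_rot: [-179.7, 0.0, 82.5]
wrist_force: [-0.2, -0.2, 0.4]
finger_gap: 85.4
grasp_force: 0.0
time: 3.98
position: [467.4, 10.7, 62.1]
tcp_rot: [179.9, 0.0, 82.5]
wrist_force: [-0.8, -0.6, 5.2]
finger_gap: 18.7
grasp_force: 38.8
[ 605.9513227  -133.23628014  102.32386493] [ 608.64541025 -133.15041176  102.76868586] [ 605.83727196 -133.16054044  103.        ] [ 608.61674711 -133.44938519  103.        ]
```

```bash

python3 -m pendant '[{"xyz":[0,0,-0.8],"yaw":0,"gripper":255},{"xyz":[0,0,-1.6],"yaw":0,"gripper":255},{"xyz":[0,0,-2.2],"yaw":0,"gripper":255},{"xyz":[0,0,-2.5],"yaw":0,"gripper":255},{"xyz":[0,0,-2.5],"yaw":0,"gripper":255},{"xyz":[0,0,-2.2],"yaw":0,"gripper":255},{"xyz":[0,0,-1.6],"yaw":0,"gripper":255},{"xyz":[0,0,-0.6],"yaw":0,"gripper":255}]' 40
python3 -m pendant '[{"xyz":[-1.0,1.3,0],"yaw":0,"gripper":255},{"xyz":[-1.9,2.4,0],"yaw":0,"gripper":255},{"xyz":[-2.4,3.0,0],"yaw":0,"gripper":255},{"xyz":[-2.4,3.0,0],"yaw":0,"gripper":255},{"xyz":[-2.2,2.8,0],"yaw":0,"gripper":255},{"xyz":[-1.6,2.1,0],"yaw":0,"gripper":255},{"xyz":[-0.9,1.1,0],"yaw":0,"gripper":255},{"xyz":[0,0,0],"yaw":0,"gripper":255}]'
python3 - <<'E'
from h import *
c=cam("wrist"); s=bot.state(); print(s["position"],s["tcp_rot"],s["qpos"].round(1),s["finger_gap"]); cv2.imwrite("pics/w2.png",cv2.resize(c["frame"][120:400,160:480],None,fx=2,fy=2,interpolation=cv2.INTER_CUBIC))
print(proj(c,[607,-133,103]))
E
```

```text
time: 4.75
position: [468.2, 10.7, 204.2]
tcp_rot: [179.8, 0.0, 82.5]
wrist_force: [0.7, -0.1, -1.6]
finger_gap: 18.7
grasp_force: 39.7
time: 5.42
position: [607.8, -135.2, 199.8]
tcp_rot: [-180.0, 0.0, 82.4]
wrist_force: [0.1, 0.1, -1.8]
finger_gap: 18.7
grasp_force: 39.7
[ 606.38008732 -133.52439046  199.85070219] [-1.79894279e+02 -2.67810317e-02  8.24223684e+01] [-19.2  27.5  -2.3  60.3   0.   78.3] 18.426163440122078
[321.59327854 196.95425461]
```

View pics/w2.png

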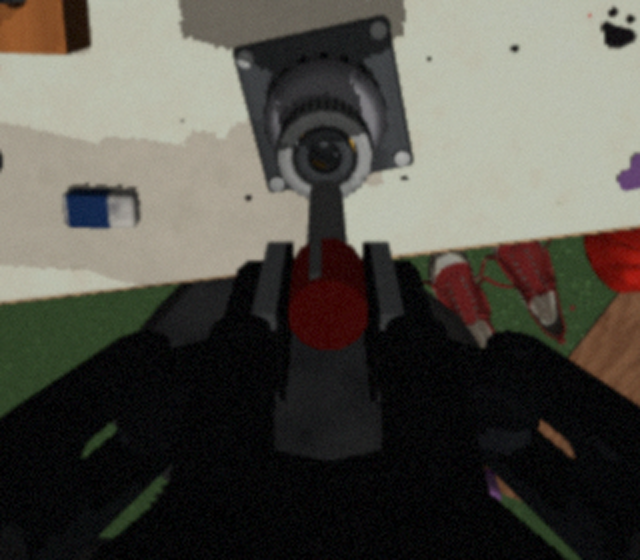

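The wrist picture shows the bit upright between the pads, with its foot at about pixel (323.3,212) and the bore at about (322.5,197). I go down until the foot is about 8 mm above the mouth and look closely.

```bash

python3 -m pendant '[{"xyz":[0,0,0.8],"yaw":0,"gripper":255},{"xyz":[0,0,1.0],"yaw":0,"gripper":255},{"xyz":[0,0,0.8],"yaw":0,"gripper":255},{"xyz":[0,0,0.4],"yaw":0,"gripper":255},{"xyz":[0,0,0],"yaw":0,"gripper":255},{"xyz":[0,0,0],"yaw":0,"gripper":255}]' 40
python3 - <<'E'
from h import *
c=cam("wrist"); s=bot.state(); p=s["position"]; print(p,s["tcp_rot"])
S=cam("side")
e=lambda im,f: cv2.resize(cv2.convertScaleAbs(im,alpha=f),None,fx=8,fy=8,interpolation=cv2.INTER_CUBIC)
a=e(c["frame"][175:245,298:348],2.2); b=e(S["frame"][185:255,310:360],1.6)
cv2.imwrite("pics/m1.png",np.hstack([a,b]))
print([proj(c,[p[0],p[1],z]).round(1).tolist() for z in(p[2]-58,p[2]+24)],proj(c,[607,-133.2,103]).round(1))
print([proj(S,[p[0],p[1],z]).round(1).tolist() for z in(p[2]-58,p[2]+24)],proj(S,[607,-133.2,103]).round(1))
E
```

```text
time: 5.97
position: [605.9, -132.1, 170.9]
tcp_rot: [-179.9, -0.0, 82.5]
wrist_force: [0.2, 0.1, -1.0]
finger_gap: 18.7
grasp_force: 39.7
[ 606.3784808  -132.32621953  171.4452469 ] [1.79994074e+02 6.65565621e-04 8.25382345e+01]
[[323.4, 216.1], [323.2, 279.9]] [324.4 212.1]
[[333.3, 221.8], [333.5, 183.3]] [333.7 226.7]
```

View pics/m1.png

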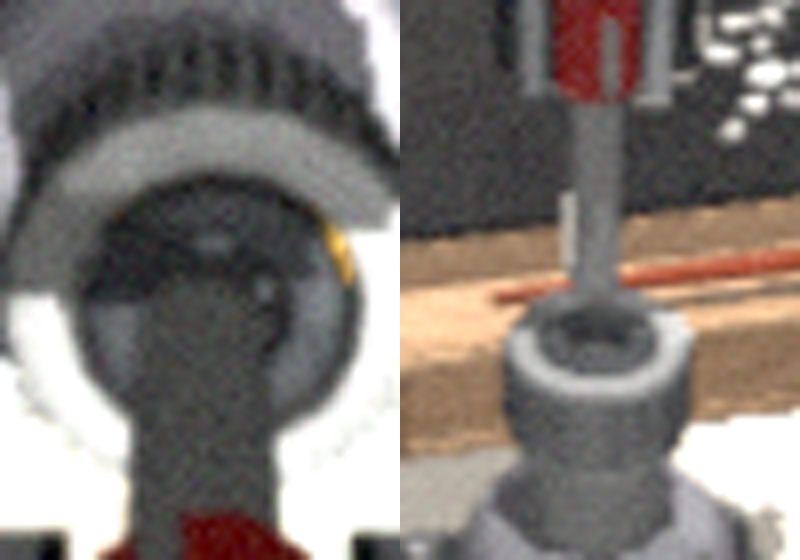

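The left crop (wrist) shows the bore centred at crop (221,~305). The foot's far edge is at (205,272), so the foot looks about 3–4 mm too far toward +y. The right crop (side) shows the foot just above the rim, well centred in x. I check the tilt numerically before correcting.

```bash
python3 - <<'E'
from h import *
from scipy.optimize import least_squares
c=cam("wrist"); s=bot.state(); p=s["position"]; print(p)
h=cv2.cvtColor(c["frame"],cv2.COLOR_BGR2HSV)
m=cv2.inRange(h,(0,120,40),(8,255,255))|cv2.inRange(h,(172,120,40),(180,255,255)); m[:230]=0;m[:,:295]=0;m[:,355:]=0
print("red cols",np.where(m.any(0))[0][[0,-1]],"rows",np.where(m.any(1))[0][[0,-1]])
for v in (243,250,260,270,280,290,298): 
    r=np.where(m[v])[0]; print(v,r[[0,-1]] if len(r) else None)
g=cv2.cvtColor(c["frame"],cv2.COLOR_BGR2GRAY).astype(int)
print("col 323 rows200-225",g[200:226,322:326].mean(1).round().astype(int).tolist())
for v in(228,233): print(v,g[v-1:v+2,308:340].mean(0).round().astype(int).tolist())
a=np.linspace(0,2*np.pi,73)
def ext(x,y,z,r): q=np.array([proj(c,[x+r*np.cos(t),y+r*np.sin(t),z]) for t in a]); return q.min(0).round(1),q.max(0).round(1)
for nm,dz,r in(("foot",-56.3,4),("taper",-52.3,6),("headbot",1.7,10),("headtop",25.7,10)): print(nm,ext(p[0],p[1],p[2]+dz,r))
for y in(-132,-134): print("bore",y,ext(607.5,y,103,21),ext(607.5,y,103,7),proj(c,[607.5,y,103]))
E
```

```text
[ 606.75982477 -132.6128027   171.85275555]
red cols [305 343] rows [239 294]
243 [313 333]
250 [309 340]
260 [315 331]
270 [306 342]
280 [305 343]
290 [310 337]
298 None
col 323 rows200-225 [32, 28, 26, 29, 35, 30, 22, 19, 18, 22, 28, 30, 35, 32, 33, 34, 33, 34, 33, 33, 32, 34, 34, 35, 32, 31]
228 [120, 127, 128, 129, 127, 110, 67, 37, 29, 32, 31, 35, 32, 35, 33, 35, 32, 32, 33, 32, 32, 33, 34, 38, 65, 95, 112, 118, 120, 119, 117, 113]
233 [136, 128, 128, 122, 112, 86, 50, 33, 32, 32, 32, 31, 32, 36, 35, 32, 33, 30, 32, 33, 32, 31, 30, 37, 65, 108, 123, 124, 125, 141, 160, 165]
foot (array([317.4, 211.6]), array([328.3, 221.8]))
taper (array([314.5, 210.9]), array([331.2, 226.4]))
headbot (array([304.2, 239.2]), array([341.1, 271.9]))
headtop (array([301. , 262.5]), array([344. , 299.4]))
bore -132 (array([296.5, 183.5]), array([350.9, 234.7])) (array([314.6, 201.3]), array([332.8, 218.3])) [323.69372248 209.85542761]
bore -134 (array([296.9, 186.1]), array([351.2, 237. ])) (array([315. , 203.7]), array([333.1, 220.7])) [324.03215511 212.26391077]
```

Head and foot extents fit an upright bit whose foot is about 58 mm below the TCP. The bore lies about +1.2 mm in x and −2 mm in y from it. I shift by that and go down slowly to just inside the mouth.

```bash

python3 -m pendant '[{"xyz":[-0.18,0.145,0],"yaw":0,"gripper":255},{"xyz":[0,0,0.2],"yaw":0,"gripper":255},{"xyz":[0,0,0.3],"yaw":0,"gripper":255},{"xyz":[0,0,0.3],"yaw":0,"gripper":255},{"xyz":[0,0,0.2],"yaw":0,"gripper":255},{"xyz":[0,0,0.1],"yaw":0,"gripper":255},{"xyz":[0,0,0.1],"yaw":0,"gripper":255},{"xyz":[0,0,0],"yaw":0,"gripper":255}]' 40
python3 -m pendant '[{"xyz":[0,0,0.1],"yaw":0,"gripper":255},{"xyz":[0,0,0.1],"yaw":0,"gripper":255},{"xyz":[0,0,0],"yaw":0,"gripper":255}]'
```

```text
time: 6.78
position: [607.5, -134.5, 159.0]
tcp_rot: [-180.0, -0.0, 82.5]
wrist_force: [0.9, -0.1, -1.8]
finger_gap: 18.5
grasp_force: 39.7
time: 7.03
position: [607.6, -134.6, 157.2]
tcp_rot: [-180.0, -0.0, 82.5]
wrist_force: [0.1, 0.1, -1.5]
finger_gap: 18.7
grasp_force: 39.7
```

```bash

python3 -m pendant '[{"xyz":[0,0,0.1],"yaw":0,"gripper":255},{"xyz":[0,0,0.1],"yaw":0,"gripper":255},{"xyz":[0,0,0],"yaw":0,"gripper":255}]'
python3 -m pendant '[{"xyz":[0,0,0.1],"yaw":0,"gripper":255},{"xyz":[0,0,0.1],"yaw":0,"gripper":255},{"xyz":[0,0,0],"yaw":0,"gripper":255}]'
```

```text
time: 7.28
position: [607.5, -134.6, 155.1]
tcp_rot: [-180.0, -0.0, 82.5]
wrist_force: [-0.2, 0.4, -1.4]
finger_gap: 18.5
grasp_force: 39.7
time: 7.53
position: [607.5, -134.5, 153.0]
tcp_rot: [-180.0, -0.0, 82.5]
wrist_force: [-0.3, -0.6, -1.7]
finger_gap: 18.5
grasp_force: 39.7
```

```bash

python3 -m pendant '[{"xyz":[0,0,0.2],"yaw":0,"gripper":255},{"xyz":[0,0,0.2],"yaw":0,"gripper":255},{"xyz":[0,0,0.2],"yaw":0,"gripper":255},{"xyz":[0,0,0.2],"yaw":0,"gripper":255},{"xyz":[0,0,0.1],"yaw":0,"gripper":255},{"xyz":[0,0,0],"yaw":0,"gripper":255}]'
python3 -m pendant '[{"xyz":[0,0,0.2],"yaw":0,"gripper":255},{"xyz":[0,0,0.2],"yaw":0,"gripper":255},{"xyz":[0,0,0.2],"yaw":0,"gripper":255},{"xyz":[0,0,0.2],"yaw":0,"gripper":255},{"xyz":[0,0,0.1],"yaw":0,"gripper":255},{"xyz":[0,0,0],"yaw":0,"gripper":255}]'
```

```text
time: 8.03
position: [607.4, -134.5, 143.8]
tcp_rot: [-180.0, -0.0, 82.5]
wrist_force: [-0.7, -0.2, -0.9]
finger_gap: 18.7
grasp_force: 39.7
time: 8.53
position: [607.4, -134.5, 134.9]
tcp_rot: [-180.0, -0.0, 82.5]
wrist_force: [0.4, -0.5, -1.2]
finger_gap: 18.5
grasp_force: 39.7
```

```bash

python3 -m pendant '[{"xyz":[0,0,0.2],"yaw":0,"gripper":255},{"xyz":[0,0,0.2],"yaw":0,"gripper":255},{"xyz":[0,0,0.2],"yaw":0,"gripper":255},{"xyz":[0,0,0.2],"yaw":0,"gripper":255},{"xyz":[0,0,0.1],"yaw":0,"gripper":255},{"xyz":[0,0,0],"yaw":0,"gripper":255}]'
python3 -m pendant '[{"xyz":[0,0,0.2],"yaw":0,"gripper":255},{"xyz":[0,0,0.2],"yaw":0,"gripper":255},{"xyz":[0,0,0.2],"yaw":0,"gripper":255},{"xyz":[0,0,0.2],"yaw":0,"gripper":255},{"xyz":[0,0,0.1],"yaw":0,"gripper":255},{"xyz":[0,0,0],"yaw":0,"gripper":255}]'
```

```text
time: 9.03
position: [607.4, -134.5, 125.9]
tcp_rot: [-180.0, -0.0, 82.5]
wrist_force: [0.2, 0.6, -0.3]
finger_gap: 18.9
grasp_force: 39.7
time: 9.53
position: [607.4, -134.5, 116.9]
tcp_rot: [-180.0, -0.0, 82.5]
wrist_force: [-0.5, 0.1, -1.8]
finger_gap: 18.3
grasp_force: 39.7
```

```bash

python3 -m pendant '[{"xyz":[0,0,0.1],"yaw":0,"gripper":255},{"xyz":[0,0,0.1],"yaw":0,"gripper":255},{"xyz":[0,0,0.1],"yaw":0,"gripper":255},{"xyz":[0,0,0.1],"yaw":0,"gripper":255},{"xyz":[0,0,0.1],"yaw":0,"gripper":255},{"xyz":[0,0,0],"yaw":0,"gripper":255}]' 20
python3 -m pendant '[{"xyz":[0,0,0.1],"yaw":0,"gripper":255},{"xyz":[0,0,0],"yaw":0,"gripper":255}]'
python3 -m pendant '[{"xyz":[0,0,0.1],"yaw":0,"gripper":255},{"xyz":[0,0,0],"yaw":0,"gripper":255}]'
```

```text
time: 10.03
position: [607.5, -134.5, 112.0]
tcp_rot: [-180.0, -0.0, 82.5]
wrist_force: [-0.2, -0.3, -1.8]
finger_gap: 18.6
grasp_force: 39.7
time: 10.2
position: [607.6, -134.6, 111.1]
tcp_rot: [-180.0, -0.0, 82.5]
wrist_force: [-0.1, 0.5, -1.2]
finger_gap: 18.7
grasp_force: 39.7
time: 10.37
position: [607.6, -134.6, 110.1]
tcp_rot: [-180.0, -0.0, 82.5]
wrist_force: [0.9, 0.3, -0.7]
finger_gap: 18.6
grasp_force: 39.7
```

```bash

python3 -m pendant '[{"xyz":[0,0,0.1],"yaw":0,"gripper":255},{"xyz":[0,0,0],"yaw":0,"gripper":255}]'
python3 -m pendant '[{"xyz":[0,0,0.1],"yaw":0,"gripper":255},{"xyz":[0,0,0],"yaw":0,"gripper":255}]'
```

```text
time: 10.53
position: [607.6, -134.5, 109.1]
tcp_rot: [-180.0, -0.0, 82.5]
wrist_force: [0.0, -0.6, -0.8]
finger_gap: 18.6
grasp_force: 39.7
time: 10.7
position: [607.7, -134.7, 108.3]
tcp_rot: [180.0, 0.0, 82.5]
wrist_force: [-0.1, 0.3, -1.0]
finger_gap: 18.6
grasp_force: 39.8
```

```bash

python3 -m pendant '[{"xyz":[0,0,0.1],"yaw":0,"gripper":255},{"xyz":[0,0,0],"yaw":0,"gripper":255}]'
python3 -m pendant '[{"xyz":[0,0,0.05],"yaw":0,"gripper":255},{"xyz":[0,0,0],"yaw":0,"gripper":255}]'
python3 -m pendant '[{"xyz":[0,0,0.05],"yaw":0,"gripper":255},{"xyz":[0,0,0],"yaw":0,"gripper":255}]'
```

```text
time: 10.87
position: [607.8, -134.7, 108.1]
tcp_rot: [180.0, 0.0, 82.5]
wrist_force: [-1.1, 0.4, 4.1]
finger_gap: 18.7
grasp_force: 40.5
time: 11.03
position: [607.9, -134.7, 108.1]
tcp_rot: [179.9, 0.0, 82.5]
wrist_force: [-1.5, 0.3, 6.6]
finger_gap: 18.7
grasp_force: 40.8
time: 11.2
position: [607.9, -134.7, 108.1]
tcp_rot: [179.9, 0.0, 82.5]
wrist_force: [-2.0, 2.0, 10.3]
finger_gap: 18.6
grasp_force: 41.0
```

The floor is reached at TCP z 108.1, with 5–10 N. I back off slightly, release, check, and descend around the nut.

```bash

python3 -m pendant '[{"xyz":[0,0,-0.15],"yaw":0,"gripper":255},{"xyz":[0,0,0],"yaw":0,"gripper":150},{"xyz":[0,0,0],"yaw":0,"gripper":0},{"xyz":[0,0,0],"yaw":0,"gripper":0},{"xyz":[0,0,0],"yaw":0,"gripper":0},{"xyz":[0,0,0],"yaw":0,"gripper":0},{"xyz":[0,0,0],"yaw":0,"gripper":0},{"xyz":[0,0,0],"yaw":0,"gripper":0}]'
python3 - <<'E'
from h import *
c=cam("wrist");S=cam("side")
e=lambda im,f: cv2.resize(cv2.convertScaleAbs(im,alpha=f),None,fx=5,fy=5,interpolation=cv2.INTER_CUBIC)
cv2.imwrite("pics/m2.png",np.hstack([e(c["frame"][210:320,285:365],2.5),e(S["frame"][160:270,295:375],1.6)]))
print(bot.state()["position"],[proj(c,[607.6,-134.6,z]).round(1).tolist() for z in(103,108,132)],[proj(S,[607.6,-134.6,z]).round(1).tolist() for z in(103,132)])
E
```

```text
time: 11.87
position: [607.6, -134.6, 107.6]
tcp_rot: [-180.0, -0.0, 82.5]
wrist_force: [0.1, 0.2, -0.4]
finger_gap: 85.1
grasp_force: 0.0
[ 607.62976332 -134.59186878  107.71700387] [[322.5, 250.2], [322.4, 254.5], [322.2, 279.5]] [[334.1, 227.1], [334.2, 214.2]]
```

View pics/m2.png

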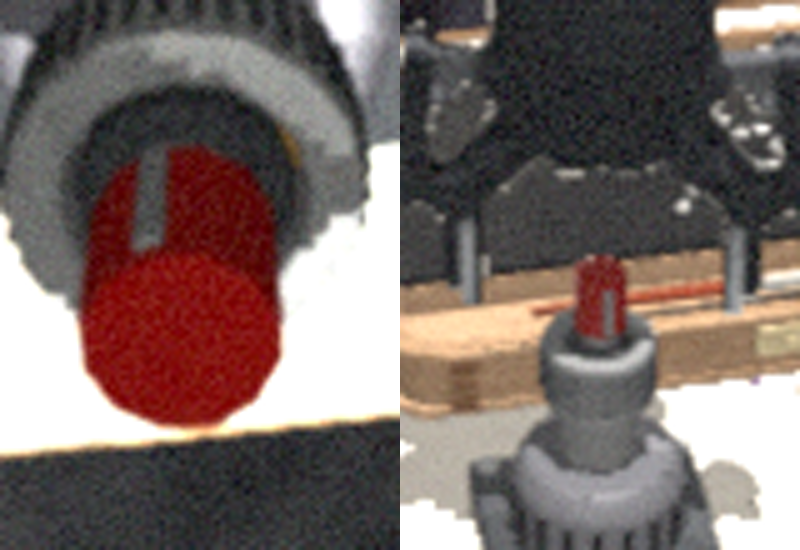

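The bit stands upright and home, its head just above the nut, which is centred between the open fingers. I descend around the nut and grip it.

```bash

python3 -m pendant '[{"xyz":[0,0,0.5],"yaw":0,"gripper":0},{"xyz":[0,0,1.0],"yaw":0,"gripper":0},{"xyz":[0,0,1.0],"yaw":0,"gripper":0},{"xyz":[0,0,0.8],"yaw":0,"gripper":0},{"xyz":[0,0,0.5],"yaw":0,"gripper":0},{"xyz":[0,0,0],"yaw":0,"gripper":0},{"xyz":[0,0,0],"yaw":0,"gripper":0}]'
python3 -m pendant '[{"xyz":[0,0,0],"yaw":0,"gripper":255},{"xyz":[0,0,0],"yaw":0,"gripper":255},{"xyz":[0,0,0],"yaw":0,"gripper":255},{"xyz":[0,0,0],"yaw":0,"gripper":255},{"xyz":[0,0,0],"yaw":0,"gripper":255},{"xyz":[0,0,0],"yaw":0,"gripper":255},{"xyz":[0,0,0],"yaw":0,"gripper":255},{"xyz":[0,0,0],"yaw":0,"gripper":255}]' 60
python3 -c "
from h import *
for i in range(4):
  s=bot.state();print(s['position'].round(1),s['wrist_force'].round(1),s['ft_torque'].round(3),s['qpos'].round(1))
  "
```

```text
time: 12.55
position: [607.2, -134.4, 69.1]
tcp_rot: [-179.9, -0.0, 82.5]
wrist_force: [-0.1, 0.2, 0.2]
finger_gap: 85.2
grasp_force: 0.0
time: 13.22
position: [606.5, -134.6, 70.7]
tcp_rot: [-179.9, 0.0, 82.5]
wrist_force: [-4.8, 0.9, 6.3]
finger_gap: 40.4
grasp_force: 61.0
[ 606.5 -134.6   70.7] [-4.8  0.9  6.3] [0.084 0.901 0.128] [-19.3  34.2 -11.4  44.5  -0.   78.2]
[ 606.5 -134.6   70.7] [-4.8  0.9  6.3] [0.084 0.901 0.128] [-19.3  34.2 -11.4  44.5  -0.   78.2]
[ 606.5 -134.6   70.7] [-4.8  0.9  6.3] [0.084 0.901 0.128] [-19.3  34.2 -11.4  44.5  -0.   78.2]
[ 606.5 -134.6   70.7] [-4.8  0.9  6.3] [0.084 0.901 0.128] [-19.3  34.2 -11.4  44.5  -0.   78.2]
```

```bash
cat > t.py <<'E'
from h import *
s=bot.state(); print("  TZ %.3f yaw %.2f wf %s txy %s gap %.1f"%(s['ft_torque'][2],s['tcp_rot'][2],s['wrist_force'].round(1),s['ft_torque'][:2].round(2),s['finger_gap']))
E
python3 -m pendant '[{"xyz":[0,-0.1,-0.15],"yaw":0,"gripper":255},{"xyz":[0,0,0],"yaw":0,"gripper":255}]'; python3 t.py
python3 -m pendant '[{"xyz":[0,0,0],"yaw":0.02,"gripper":255},{"xyz":[0,0,0],"yaw":0.03,"gripper":255},{"xyz":[0,0,0],"yaw":0.03,"gripper":255}]' >/dev/null; python3 t.py
python3 -m pendant '[{"xyz":[0,0,0],"yaw":0.03,"gripper":255},{"xyz":[0,0,0],"yaw":0.03,"gripper":255}]'>/dev/null; python3 t.py
python3 -m pendant '[{"xyz":[0,0,0],"yaw":0.03,"gripper":255},{"xyz":[0,0,0],"yaw":0.03,"gripper":255}]'>/dev/null; python3 t.py
python3 -m pendant '[{"xyz":[0,0,0],"yaw":0.03,"gripper":255},{"xyz":[0,0,0],"yaw":0.03,"gripper":255}]'>/dev/null; python3 t.py
```

```text
time: 13.38
position: [606.4, -134.5, 70.8]
tcp_rot: [-180.0, 0.0, 82.5]
wrist_force: [1.9, -1.3, -5.5]
finger_gap: 40.4
grasp_force: 63.7
  TZ 0.134 yaw 82.52 wf [ 1.9 -1.3 -5.5] txy [-0.23 -0.22] gap 40.4
  TZ 0.254 yaw 77.82 wf [ 0.9 -1.1 -4.8] txy [-0.2  -0.19] gap 40.6
  TZ 0.277 yaw 74.38 wf [-0.7  0.2 -5. ] txy [-0.25 -0.15] gap 40.5
  TZ 0.305 yaw 70.95 wf [-0.1 -0.1 -5.4] txy [-0.32 -0.14] gap 40.3
  TZ 0.255 yaw 67.51 wf [-0.2 -1.4 -4.6] txy [-0.2  -0.11] gap 40.6
```

```bash
for i in 1; do
python3 -m pendant '[{"xyz":[0,0,0],"yaw":0.03,"gripper":255},{"xyz":[0,0,0],"yaw":0.03,"gripper":255}]'>/dev/null; python3 t.py
python3 -m pendant '[{"xyz":[0,0,0],"yaw":0.03,"gripper":255},{"xyz":[0,0,0],"yaw":0.03,"gripper":255}]'>/dev/null; python3 t.py
python3 -m pendant '[{"xyz":[0,0,0],"yaw":0.03,"gripper":255}]'>/dev/null; python3 t.py
python3 -m pendant '[{"xyz":[0,0,0],"yaw":0.03,"gripper":255}]'>/dev/null; python3 t.py; done
```

```text
TZ 0.233 yaw 64.07 wf [-0.2 -1.6 -5.5] txy [-0.18 -0.  ] gap 40.6
  TZ 0.273 yaw 60.63 wf [-0.2 -0.8 -5. ] txy [-0.23 -0.08] gap 40.6
  TZ 0.316 yaw 58.91 wf [ 0.2 -0.9 -5.9] txy [-0.26 -0.04] gap 40.6
  TZ 0.277 yaw 57.20 wf [-0.5 -0.3 -4.5] txy [-0.3  -0.04] gap 40.8
```

```bash

python3 -m pendant '[{"xyz":[0,0,0],"yaw":0.03,"gripper":255}]'>/dev/null; python3 t.py
python3 -m pendant '[{"xyz":[0,0,0],"yaw":0.03,"gripper":255}]'>/dev/null; python3 t.py
python3 -m pendant '[{"xyz":[0,0,0],"yaw":0.03,"gripper":255}]'>/dev/null; python3 t.py
python3 -m pendant '[{"xyz":[0,0,0],"yaw":0.03,"gripper":255}]'>/dev/null; python3 t.py
```

```text
TZ 0.238 yaw 55.48 wf [-0.6 -0.5 -5. ] txy [-0.19 -0.02] gap 40.6
  TZ 0.288 yaw 53.76 wf [-0.9 -1.4 -3.8] txy [-0.16  0.01] gap 40.6
  TZ 0.332 yaw 52.04 wf [-1.4  0.3 -5. ] txy [-0.17  0.06] gap 40.3
  TZ 0.300 yaw 50.32 wf [-0.5 -0.1 -3.2] txy [-0.13  0.04] gap 40.8
```

```bash

python3 -m pendant '[{"xyz":[0,0,0],"yaw":0.02,"gripper":255}]'>/dev/null; python3 t.py
python3 -m pendant '[{"xyz":[0,0,0],"yaw":0.02,"gripper":255}]'>/dev/null; python3 t.py
python3 -m pendant '[{"xyz":[0,0,0],"yaw":0.02,"gripper":255}]'>/dev/null; python3 t.py
python3 -m pendant '[{"xyz":[0,0,0],"yaw":0.02,"gripper":255}]'>/dev/null; python3 t.py
```

```text
TZ 0.271 yaw 49.19 wf [-1.6 -0.2 -5.1] txy [-0.2   0.09] gap 40.6
  TZ 0.266 yaw 48.06 wf [-1.6 -1.1 -6. ] txy [-0.15  0.1 ] gap 40.4
  TZ 0.254 yaw 46.91 wf [-1.2 -0.3 -5.6] txy [-0.14  0.18] gap 40.3
  TZ 0.276 yaw 45.75 wf [-1.7  0.3 -5.9] txy [-0.14  0.27] gap 40.4
```

```bash

python3 -m pendant '[{"xyz":[0,0,0],"yaw":0.02,"gripper":255}]'>/dev/null; python3 t.py
python3 -m pendant '[{"xyz":[0,0,0],"yaw":0.02,"gripper":255}]'>/dev/null; python3 t.py
python3 -m pendant '[{"xyz":[0,0,0],"yaw":0.02,"gripper":255}]'>/dev/null; python3 t.py
python3 -m pendant '[{"xyz":[0,0,0],"yaw":0.02,"gripper":255}]'>/dev/null; python3 t.py
python3 -m pendant '[{"xyz":[0,0,0],"yaw":0.02,"gripper":255}]'>/dev/null; python3 t.py
```

```text
TZ 0.296 yaw 44.60 wf [-2.5 -0.5 -7.4] txy [-0.08  0.3 ] gap 40.4
  TZ 0.302 yaw 43.45 wf [-1.6  0.5 -6.8] txy [-0.09  0.38] gap 40.7
  TZ 0.244 yaw 42.30 wf [-2.6  1.1 -7.2] txy [-0.09  0.42] gap 40.4
  TZ 0.311 yaw 41.15 wf [-3.5 -0.5 -9.1] txy [-0.09  0.47] gap 40.6
  TZ 0.320 yaw 40.01 wf [-3.2  0.1 -7.8] txy [0.01 0.57] gap 40.4
```

```bash

python3 -m pendant '[{"xyz":[-0.04,-0.03,0.1],"yaw":0.01,"gripper":255}]'>/dev/null; python3 t.py
python3 -m pendant '[{"xyz":[0,0,0],"yaw":0.02,"gripper":255}]'>/dev/null; python3 t.py
python3 -m pendant '[{"xyz":[0,0,0],"yaw":0.02,"gripper":255}]'>/dev/null; python3 t.py
python3 -m pendant '[{"xyz":[0,0,0],"yaw":0.02,"gripper":255}]'>/dev/null; python3 t.py
```

```text
TZ 0.312 yaw 39.46 wf [-5.2  1.7  3.4] txy [0.4  1.08] gap 40.5
  TZ 0.255 yaw 38.33 wf [-4.3  1.6 -2. ] txy [0.25 0.96] gap 40.1
  TZ 0.324 yaw 37.16 wf [-4.8  1.6 -1.4] txy [0.39 1.06] gap 40.6
  TZ 0.317 yaw 36.02 wf [-4.6  0.9 -1.1] txy [0.37 0.99] gap 40.6
```

```bash

python3 -m pendant '[{"xyz":[0,0,0],"yaw":0.02,"gripper":255}]'>/dev/null; python3 t.py
python3 -m pendant '[{"xyz":[0,0,0],"yaw":0.02,"gripper":255}]'>/dev/null; python3 t.py
python3 -m pendant '[{"xyz":[0,0,0],"yaw":0.02,"gripper":255}]'>/dev/null; python3 t.py
python3 -m pendant '[{"xyz":[0,0,0],"yaw":0.02,"gripper":255}]'>/dev/null; python3 t.py
```

```text
TZ 0.275 yaw 34.87 wf [-5.3  1.9 -1. ] txy [0.33 1.05] gap 40.5
  TZ 0.307 yaw 33.73 wf [-5.4  2.2 -1.9] txy [0.33 1.05] gap 40.3
  TZ 0.298 yaw 32.58 wf [-5.4  2.  -0.6] txy [0.33 1.03] gap 40.2
  TZ 0.276 yaw 31.44 wf [-4.9  1.  -1.3] txy [0.33 1.03] gap 40.3
```

```bash

python3 -m pendant '[{"xyz":[0,0,0],"yaw":0.02,"gripper":255}]'>/dev/null; python3 t.py
python3 -m pendant '[{"xyz":[0,0,0],"yaw":0.02,"gripper":255}]'>/dev/null; python3 t.py
python3 -m pendant '[{"xyz":[0,0,0],"yaw":0.02,"gripper":255}]'>/dev/null; python3 t.py
python3 -m pendant '[{"xyz":[0,0,0],"yaw":0.02,"gripper":255}]'>/dev/null; python3 t.py
python3 -m pendant '[{"xyz":[0,0,0],"yaw":0.02,"gripper":255}]'>/dev/null; python3 t.py
```

```text
TZ 0.295 yaw 30.29 wf [-5.3  2.4 -1.1] txy [0.34 1.04] gap 40.7
  TZ 0.306 yaw 29.14 wf [-5.5  1.7 -0.9] txy [0.36 1.05] gap 40.7
  TZ 0.243 yaw 28.00 wf [-6.   1.9 -1.2] txy [0.4  1.04] gap 40.4
  TZ 0.284 yaw 26.85 wf [-5.9  1.7 -1.1] txy [0.36 1.08] gap 40.7
  TZ 0.272 yaw 25.71 wf [-5.5  2.2 -1.6] txy [0.4  1.05] gap 40.0
```

```bash

python3 -m pendant '[{"xyz":[0,0,0],"yaw":0.02,"gripper":255}]'>/dev/null; python3 t.py
python3 -m pendant '[{"xyz":[0,0,0],"yaw":0.02,"gripper":255}]'>/dev/null; python3 t.py
python3 -m pendant '[{"xyz":[0,0,0],"yaw":0.02,"gripper":255}]'>/dev/null; python3 t.py
python3 -m pendant '[{"xyz":[0,0,0],"yaw":0.02,"gripper":255}]'>/dev/null; python3 t.py
python3 -m pendant '[{"xyz":[0,0,0],"yaw":0.02,"gripper":255}]'>/dev/null; python3 t.py
```

```text
TZ 0.265 yaw 24.56 wf [-5.5  1.8 -0.7] txy [0.42 1.04] gap 40.5
  TZ 0.290 yaw 23.42 wf [-4.3  2.3 -1.7] txy [0.41 1.1 ] gap 40.6
  TZ 0.240 yaw 22.27 wf [-5.3  2.3 -1.2] txy [0.42 1.02] gap 40.2
  TZ 0.306 yaw 21.13 wf [-5.6  1.9 -1.4] txy [0.38 1.11] gap 40.1
  TZ 0.278 yaw 19.98 wf [-5.2  1.8 -1.2] txy [0.43 1.12] gap 40.4
```

```bash

python3 -m pendant '[{"xyz":[0,0,0],"yaw":0.02,"gripper":255}]'>/dev/null; python3 t.py
python3 -m pendant '[{"xyz":[0,0,0],"yaw":0.02,"gripper":255}]'>/dev/null; python3 t.py
python3 -m pendant '[{"xyz":[0,0,0],"yaw":0.02,"gripper":255}]'>/dev/null; python3 t.py
python3 -m pendant '[{"xyz":[0,0,0],"yaw":0.02,"gripper":255}]'>/dev/null; python3 t.py
python3 -m pendant '[{"xyz":[0,0,0],"yaw":0.02,"gripper":255}]'>/dev/null; python3 t.py
```

```text
TZ 0.265 yaw 18.84 wf [-5.9  2.9 -1.5] txy [0.44 1.1 ] gap 40.5
  TZ 0.279 yaw 17.70 wf [-4.7  3.5 -0.2] txy [0.43 1.05] gap 40.7
  TZ 0.276 yaw 16.55 wf [-5.2  2.8 -0.6] txy [0.43 1.11] gap 40.3
  TZ 0.292 yaw 15.41 wf [-6.2  2.6 -1.6] txy [0.4  1.04] gap 40.4
  TZ 0.307 yaw 14.27 wf [-5.4  2.9 -0.8] txy [0.49 1.1 ] gap 40.3
```

```bash

python3 -m pendant '[{"xyz":[0,0,0],"yaw":0.02,"gripper":255}]'>/dev/null; python3 t.py
python3 -m pendant '[{"xyz":[0,0,0],"yaw":0.02,"gripper":255}]'>/dev/null; python3 t.py
python3 -m pendant '[{"xyz":[0,0,0],"yaw":0.02,"gripper":255}]'>/dev/null; python3 t.py
python3 -m pendant '[{"xyz":[0,0,0],"yaw":0.02,"gripper":255}]'>/dev/null; python3 t.py
```

```text
TZ 0.373 yaw 13.12 wf [-5.8  3.8 -0.9] txy [0.47 1.15] gap 40.3
  TZ 0.394 yaw 11.98 wf [-5.5  2.6 -0.7] txy [0.46 1.09] gap 40.6
  TZ 0.388 yaw 10.83 wf [-6.5  2.1 -0.8] txy [0.47 1.09] gap 40.2
  TZ 0.315 yaw 9.70 wf [-4.7  2.9 -0.4] txy [0.44 1.07] gap 40.6
```

```bash

python3 -m pendant '[{"xyz":[0,0,0],"yaw":0.01,"gripper":255}]'>/dev/null; python3 t.py
python3 -m pendant '[{"xyz":[0,0,0],"yaw":0.01,"gripper":255}]'>/dev/null; python3 t.py
```

```text
TZ 0.374 yaw 9.13 wf [-5.7  2.7 -0.6] txy [0.46 1.12] gap 40.1
  TZ 0.377 yaw 8.58 wf [-5.9  3.6 -0.5] txy [0.48 1.11] gap 40.7
```

```bash

python3 -m pendant '[{"xyz":[0,0,0],"yaw":0.01,"gripper":255}]'>/dev/null; python3 t.py
python3 -m pendant '[{"xyz":[0,0,0],"yaw":0.01,"gripper":255}]'>/dev/null; python3 t.py
```

```text
TZ 0.402 yaw 8.01 wf [-5.7  3.5 -0.7] txy [0.47 1.08] gap 40.2
  TZ 0.410 yaw 7.44 wf [-6.2  3.7 -1.6] txy [0.52 1.1 ] gap 40.6
```

The torque has risen by about 0.12 N m, which is a firm grip. I hold briefly, release and retreat straight up.

```bash

python3 -m pendant '[{"xyz":[0,0,0],"yaw":0,"gripper":255},{"xyz":[0,0,0],"yaw":0,"gripper":255},{"xyz":[0,0,0],"yaw":0,"gripper":255}]'>/dev/null; python3 t.py
python3 -m pendant '[{"xyz":[0,0,0],"yaw":0,"gripper":150},{"xyz":[0,0,0],"yaw":0,"gripper":0},{"xyz":[0,0,0],"yaw":0,"gripper":0},{"xyz":[0,0,0],"yaw":0,"gripper":0},{"xyz":[0,0,0],"yaw":0,"gripper":0},{"xyz":[0,0,0],"yaw":0,"gripper":0},{"xyz":[0,0,0],"yaw":0,"gripper":0},{"xyz":[0,0,0],"yaw":0,"gripper":0}]'
python3 -m pendant '[{"xyz":[0,0,-0.8],"yaw":0,"gripper":0},{"xyz":[0,0,-1.6],"yaw":0,"gripper":0},{"xyz":[0,0,-2.5],"yaw":0,"gripper":0},{"xyz":[0,0,-2.5],"yaw":0,"gripper":0},{"xyz":[0,0,-2.5],"yaw":0,"gripper":0},{"xyz":[0,0,-1.5],"yaw":0,"gripper":0},{"xyz":[0,0,-0.6],"yaw":0,"gripper":0},{"xyz":[0,0,0],"yaw":0,"gripper":0}]'
python3 - <<'E'
from h import *
S=cam("side");W=cam("wrist")
e=lambda im,f,k: cv2.resize(cv2.convertScaleAbs(im,alpha=f),None,fx=k,fy=k,interpolation=cv2.INTER_CUBIC)
cv2.imwrite("pics/end.png",np.hstack([e(S["frame"][160:270,230:390],1.5,4)[:, :440],e(W["frame"][150:370,240:420],2,2)]))
E
```

```text
TZ 0.259 yaw 7.44 wf [-5.6  3.1 -1.4] txy [0.46 1.06] gap 40.4
time: 19.22
position: [606.4, -134.6, 70.5]
tcp_rot: [180.0, -0.0, 7.4]
wrist_force: [-0.7, 0.1, 0.2]
finger_gap: 85.2
grasp_force: 0.0
time: 19.88
position: [607.3, -134.8, 192.4]
tcp_rot: [179.9, -0.2, 7.5]
wrist_force: [0.1, 0.2, -0.8]
finger_gap: 85.4
grasp_force: 0.0
```

View pics/end.png

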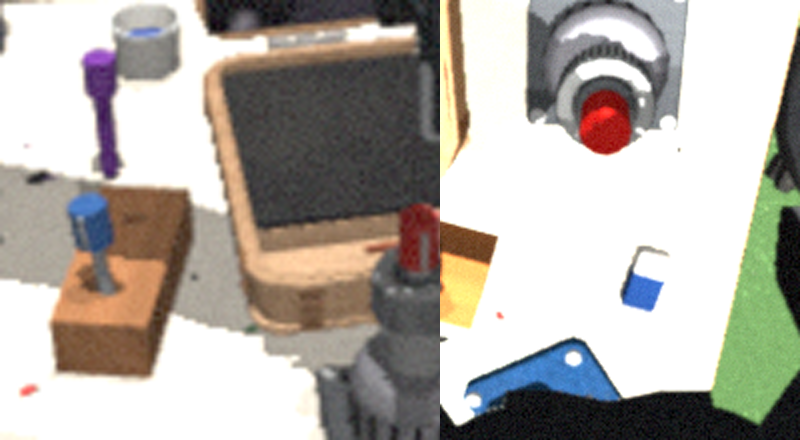

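The last picture shows the red bit standing in the router, its head just above the nut. The blue bit is still in the block, and the pot and eraser are undisturbed. I hand the job in.

```bash
python3 -c "
from plant import bot
print(bot.close_job())"
```

```text
the job is handed in; nothing more can be done
None
```

The job is handed in, with no verdict shown: the red bit is seated on the bore floor, the collet nut is tightened about 0.12 N m past first touch (a firm grip), and the gripper is clear with the blue bit still in the block.

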